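# Load two caster kit carriers in assembly order

## Task

Load both kit carriers by threading the parts over their spindles: on the yellow carrier the steel washer first, the white roller on top of it and the brass bushing on top of that; on the blue carrier the black wheel first and the red collar on top of it. Each part must lie flat and fully down on what is beneath it, with everything let go at the end; leave the jar, the cup and the wrench where they are.

Things in the scene. Friction and masses are not known exactly. Their poses are not given: they have to be found in the camera images.
- washer: Bare steel thrust washer: mid-grey flat ring, outer diameter 60 mm, 12 mm high, 0.10 to 0.21 kg. Bore 26 mm right through. Lies flat and loose on the bench at the start. Origin: centre of its underside, on the bore's axis; z up along the bore.
- roller: White plastic roller: ring 52 mm in outer diameter, 30 mm high, a thin grey circle on its top face, 0.06 to 0.11 kg. Bore 26 mm right through. Lies flat and loose on the bench at the start. Origin: centre of its underside, on the bore's axis; z up along the bore.
- bushing: Brass bushing: yellow metal ring, outer diameter 40 mm, 20 mm high, 0.08 to 0.17 kg. Bore 26 mm right through. Lies flat and loose on the bench at the start. Origin: centre of its underside, on the bore's axis; z up along the bore.
- wheel: Black rubber wheel lying flat: ring 64 mm in outer diameter, 28 mm high, a bright steel hub ring round its bore (not raised above the tyre by more than 1 mm), 0.10 to 0.20 kg. Bore 26 mm right through. Lies flat and loose on the bench at the start. Origin: centre of its underside, on the bore's axis; z up along the bore.
- collar: Red plastic collar: ring 44 mm in outer diameter, 22 mm high, 0.035 to 0.07 kg. Bore 26 mm right through. Lies flat and loose on the bench at the start. Origin: centre of its underside, on the bore's axis; z up along the bore.
- carrier_yellow: Kit carrier, fixed to the bench: a yellow square base plate 90 x 90 mm, 12 mm thick, with an upright steel spindle in its middle, 14 mm in diameter, tapering to a blunt point over the last 12 mm; its tip is 62 mm above the bench (50 mm above the plate). Origin: on the spindle's axis at bench level; z up, x and y along the plate's sides.
- carrier_blue: Kit carrier, fixed to the bench: a blue square base plate 90 x 90 mm, 12 mm thick, with an upright steel spindle in its middle, 14 mm in diameter, tapering to a blunt point over the last 12 mm; its tip is 62 mm above the bench (50 mm above the plate). Origin: on the spindle's axis at bench level; z up, x and y along the plate's sides.
- jar: Bystander: small closed jar with a black cap and a paper label, 54 mm in diameter, 60 mm tall, standing loose. Origin: centre of its underside, z up.
- cup: Bystander: empty amber see-through cup, 66 mm across its rim, 60 mm tall, standing loose. Origin: centre of its underside, z up.
- wrench: Bystander: steel wrench 160 mm long, under 25 mm high, lying loose on the far side of the bench, roughly along y. Origin: near its middle, at its underside; x along the wrench from handle to jaw.
There are look-alikes about, which are no part of the job. Of the things that look like the wheel, take the one that is farthest to the robot's left at the start.

How it is judged:
At the end, for the whole second after the job is handed in: Yellow carrier, bottom up: washer, roller, bushing; blue: wheel, collar. Each within 10 mm of its spindle axis, underside within 4 mm of its stacked height (washer, wheel 12 mm, roller 24, bushing 54, collar 40 above the bench), level within 0.12 rad, same way up, at rest, released (horizontal distance between each of washer, roller, bushing and carrier_yellow below 0.01 m and z of washer in the frame of carrier_yellow between 0.008 and 0.016 m and angle between each of washer, roller, bushing, wheel, collar's own z axis and vertical below 0.12 rad and linear speed of each of washer, roller, bushing, wheel, collar below 0.02 m/s and angular speed of each of washer, roller, bushing, wheel, collar below 0.2 rad/s and z of roller in the frame of carrier_yellow between 0.02 and 0.028 m and z of bushing in the frame of carrier_yellow between 0.05 and 0.058 m and horizontal distance between each of wheel, collar and carrier_blue below 0.01 m and z of wheel in the frame of carrier_blue between 0.008 and 0.016 m and z of collar in the frame of carrier_blue between 0.036 and 0.044 m); the robot touches nothing.
It fails at once if the jar is moved by more than 30 mm or tipped over (distance of jar from where it was at the start of the episode above 0.03 m or angle between jar's own z axis and vertical above 0.5 rad).
It fails at once if the cup is moved by more than 30 mm or tipped over (distance of cup from where it was at the start of the episode above 0.03 m or angle between cup's own z axis and vertical above 0.5 rad).
It fails at once if the wrench is moved by more than 30 mm (distance of wrench from where it was at the start of the episode above 0.03 m).
It also fails if it takes over 120 s, if anything falls off the work surface, if the arm or the gripper's body presses on something with over 40 N, if the wrist force passes 120 N, or if a joint passes its speed limit or range.

## Robot

A 7-joint arm with a two-finger parallel gripper is mounted at the origin on the work surface. World frame = base frame: x ahead of the robot, y to its left, z up, the work surface at z = 0. Lengths are in m, angles in rad, forces in N, time in s.
With the tool pointing down it reaches from about 0.4 to 0.85 m from the base axis. Payload 10.4 kg.
Tool frame: the origin (TCP) lies on the centre line of the jaws, within the pads' length; the fingertips stand 8 mm ahead of it and the grasp point (between the pads) lies 11 mm behind it; z points along the fingers, y is the direction in which the jaws open and shut (so a half turn about z gives the same grasp; the last joint's range is limited). The gripper opens to 87 mm and grips with 3 to 60 N. Pads are 19 mm wide; open, the fingers measure 117 mm over their backs; the gripper's body (75 mm by 190 mm) begins 51 mm behind the grasp point.
Start: joints at [-1.187, 0.332, -0.065, 1.46, 0.022, 1.35, -0.088], TCP at [0.247, 0.574, 0.201] pointing down, gripper open.
Joint ranges: [-2.6, 2.6], [-0.5, 2.12], [-1.47, 1.34], [0.16, 2.42], [-1.27, 4.41], [0.06, 2.06], [-2.6, 2.6]. Speed limits (rad/s): [2.22, 2.22, 2.79, 2.79, 3.14, 3.14, 3.14].

## Interface

Orientations are given as a unit quaternion [w, x, y, z].
In Python, from cell import arm gives the robot as it stands.
- The arm moves only by the shell command python3 -m inch 'ROWS'. ROWS is JSON, a list of rows, each a list of 5 numbers: the shift along the tool's x, y, z in m, then the turn about the tool's z in degrees, then the opening, from 0 (shut) to 1 (fully open). In form: [[x, y, z, yaw, gripper], ...]. A call has 1 to 20 rows; each row is the pose to reach, as a shift and turn from the pose commanded when the call began, along the tool's axes at that moment; what a row does not reach only later rows make up. A row lasts 1/12 s, in which the tool goes at most 41.7 mm and 7.16 degrees, less where a joint would pass 70% of its speed; a pose out of reach is approached as far as the arm can. A call with a gripper value outside its range is refused whole. The fingers move at their own pace and stop on an object; the grip force is fixed at half the most. Time passes only in rows, so rows that repeat a pose let the fingers close. It gives the time, the measured TCP pose, the force and the opening at its end, in the units of the state.
- arm.sense(): the state, without advancing time (a new reading comes with each control period).
- arm.read_camera(name): name is "scene" or "top" or "wrist"; returns (picture, depth): 480x640x3 uint8, red, green, blue; 480x640 float32, m along the optical axis (not along the pixel's ray), 0 where there is no reading.
- arm.camera_params(name): a dict with "fx", "fy", "cx", "cy" (pixels), "pose" (4x4, takes a point from camera to world coordinates). Camera axes: x right, y down, z forward; pixel columns grow to the right and rows downward; lengths in m; the calibration is good to about 2 mm. A picture is of the moment at which its call begins: read the wrist's pose just before it. camera_params takes no time and is no camera call; for the wrist camera it gives the pose at the moment of the call.
- arm.hand_in(): hands the job in, once; it reports no verdict.
Trained networks look in the newest picture that a camera, given by its name, has taken for a name from the list of things; names that differ only in an ending like _2 or _b are one class to them, and where a whole thing is asked for, a point or a joint stands for the part that bears it (a point fixed in the world has none). Each returns a list of dicts, best first, with "p" (0 to 1); they miss things now and then, are a little off and sometimes report something else, mostly with a low value. They report only what shows in the picture. A call takes as long as a camera call. They do not tell look-alikes from the thing itself.
- arm.boxes_of(camera, target): "box" ([centre column, centre row, width, height] in pixels, round what is visible of it).
- arm.mark_of(camera, target): "at" ([column, row] in pixels: a listed point, or the origin of a listed thing).
The state is a dict: "time": time; "joint_positions": joint angles; "joint_vel": joint speeds; "joint_torque": joint torques, N m; "ee_pos": TCP position; "tcp_rot": TCP orientation; "ft_force": force on the tool from outside, world axes, zero at the start; "torque": the same for the moment, N m; "gripper_width": finger opening in m.
Only numpy, scipy, OpenCV 4.12 (cv2) and the standard library are available. Lean on these libraries where they do the work, as an engineer would, in place of code of your own. Each camera call takes 0.05 s, during which the arm holds its last target.

## Working session

There is one attempt and no reset: what is moved stays moved. The work goes in short steps, Python scripts to look and compute and a shell command to move; the robot and the scene stay as the last step left them, time stands still between calls to the robot, and variables do not carry over. Pictures are saved under pics/ and viewed, and the job is handed in when it is done.

```bash
ls -la && mkdir -p pics && python3 - <<'E'
from cell import arm
import cv2, numpy as np
s=arm.sense()
print({k:np.round(v,3).tolist() for k,v in s.items()})
for n in ["scene","top","wrist"]:
    p=arm.camera_params(n); print(n,p["fx"],p["fy"],p["cx"],p["cy"]); print(np.round(p["pose"],3).tolist())
    im,d=arm.read_camera(n)
    cv2.imwrite(f"pics/a_{n}.png",im[:,:,::-1])
    np.save(f"/tmp/{n}_d.npy",d)
E
```

```text
total 12
drwxr-xr-x  3 agent agent 4096 Dec  5 18:29 .
drwxr-xr-x 23 root  root  4096 Dec  5 18:29 ..
drwxr-xr-x  2 agent agent 4096 Dec  5 18:29 pics
{'time': 0.0, 'joint_positions': [-1.187, 0.333, -0.065, 1.461, 0.022, 1.35, -0.088], 'joint_vel': [-0.0, -0.002, -0.001, -0.002, -0.001, 0.001, -0.001], 'joint_torque': [0.001, -62.326, 0.025, -38.989, -0.061, 0.04, 0.0], 'ee_pos': [0.247, 0.574, 0.2], 'tcp_rot': [-0.0, 0.202, 0.979, -0.001], 'ft_force': [0.881, 0.406, 0.174], 'torque': [-0.001, 0.006, -0.005], 'gripper_width': 0.087}
scene 610.7741962692844 610.7741962692844 317.3661145215161 241.3781083899704
[[-0.005, 0.809, -0.588, 1.249], [1.0, 0.006, 0.001, -0.006], [0.004, -0.588, -0.809, 0.965], [0.0, 0.0, 0.0, 1.0]]
top 490.818458867535 490.818458867535 316.90143643828253 238.9570355491492
[[0.027, -0.993, 0.114, 0.442], [-1.0, -0.027, 0.005, 0.007], [-0.002, -0.115, -0.993, 1.164], [0.0, 0.0, 0.0, 1.0]]
wrist 402.58447877042846 402.58447877042846 317.77769586501336 236.9068826266069
[[0.396, 0.885, 0.243, 0.18], [0.918, -0.382, -0.106, 0.603], [-0.001, 0.266, -0.964, 0.383], [0.0, 0.0, 0.0, 1.0]]
```

View pics/a_top.png

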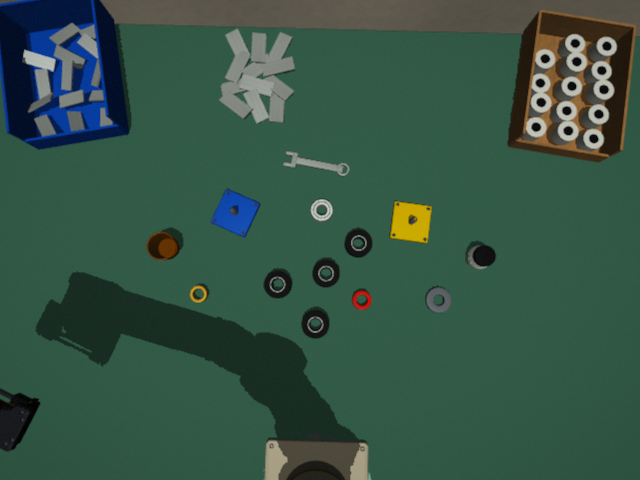

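View pics/a_scene.png

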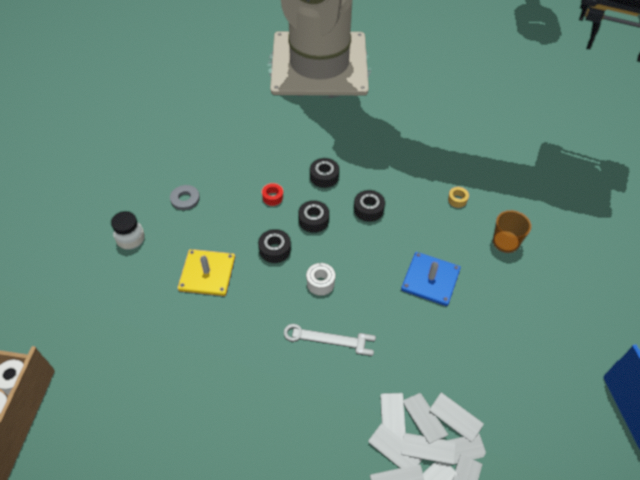

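View pics/a_wrist.png

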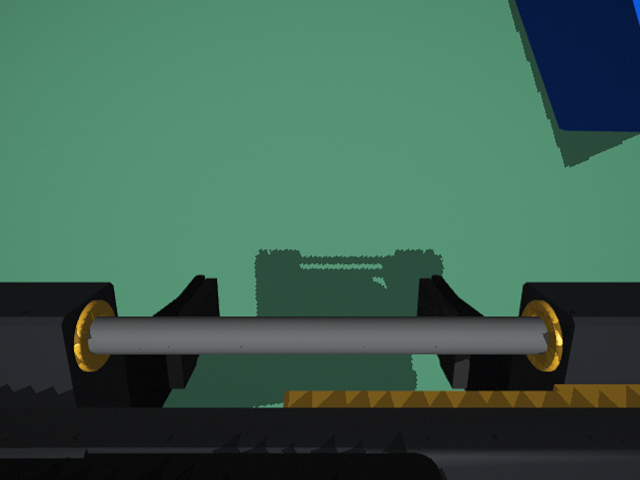

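Top view: blue carrier ~(236,213), yellow ~(412,222), roller (321,210), washer (438,300), collar (362,299), bushing (199,294), four wheels at (358,243), (326,273), (278,283), (315,324). The leftmost wheel is the one at (278,283). The cup is at (163,246), the jar at (481,256) and the wrench at (316,163). Now I'll measure them.

```bash
cat > h.py <<'E'
from cell import arm
import cv2, numpy as np
from scipy.spatial.transform import Rotation as R
from scipy import ndimage
def cloud(d,p):
    v,u=np.mgrid[0:480,0:640]
    X=np.stack([(u-p["cx"])/p["fx"]*d,(v-p["cy"])/p["fy"]*d,d,np.ones_like(d)],-1)
    return (X@np.asarray(p["pose"]).T)[...,:3]
def ray_z(uv,p,z):
    P=np.asarray(p["pose"]); c=P[:3,3]
    d=P[:3,:3]@np.array([(uv[0]-p["cx"])/p["fx"],(uv[1]-p["cy"])/p["fy"],1.])
    return c+d*(z-c[2])/d[2]
def proj(X,p):
    P=np.linalg.inv(np.asarray(p["pose"])); q=P[:3,:3]@np.asarray(X)+P[:3,3]
    return np.array([p["fx"]*q[0]/q[2]+p["cx"],p["fy"]*q[1]/q[2]+p["cy"]])
def tool():
    s=arm.sense(); q=s["tcp_rot"]; Rm=R.from_quat([q[1],q[2],q[3],q[0]]).as_matrix()
    return np.array(s["ee_pos"]),Rm,s
def jaw_deg(Rm): # world azimuth of the tool y axis
    return np.degrees(np.arctan2(Rm[1,1],Rm[0,1]))
def go(target,jaw=None):
    p,Rm,s=tool(); d=Rm.T@(np.array(target)-p)
    out=f"shift {np.round(d*1000,1).tolist()} mm  jaw now {jaw_deg(Rm):.1f}"
    if jaw is not None:
        e=-(jaw-jaw_deg(Rm)); e=(e+90)%180-90
        out+=f" yaw {e:.1f}"
    print(out)
    return d
E
python3 - <<'E'
from h import *
for cam in ["top","scene"]:
    p=arm.camera_params(cam); im,d=arm.read_camera(cam); X=cloud(d,p)
    np.save(f"/tmp/{cam}_im.npy",im); np.save(f"/tmp/{cam}_d.npy",d)
    b=X[(np.abs(X[...,2])<0.02)&(X[...,0]>0.3)&(X[...,0]<0.7)&(abs(X[...,1])<0.4)]
    print(cam,"bench z",np.median(b[:,2]))
    m=(X[...,2]>0.007)&(X[...,2]<0.08)&(X[...,0]>0.22)&(X[...,0]<0.62)&(abs(X[...,1])<0.42)&(d>0)
    l,n=ndimage.label(m)
    for i in range(1,n+1):
        k=l==i
        if k.sum()<60: continue
        P=X[k]; zt=np.percentile(P[:,2],90); T=P[P[:,2]>zt-0.005]
        v,u=np.where(k)
        print(cam,i,k.sum(),"px",u.mean().round(),v.mean().round(),"ztop",zt.round(4),"mid",((T.max(0)+T.min(0))/2).round(4)[:2],"ext",(T.max(0)-T.min(0)).round(3)[:2],"rgb",im[k].mean(0).round())
    for t in ["washer","roller","bushing","wheel","collar","carrier_yellow","carrier_blue","jar","cup","wrench"]:
        print(cam,t,[(np.round(r["box"]).tolist(),round(r["p"],2)) for r in arm.boxes_of(cam,t)][:6])
E
```

```text
top bench z 5.623527177689436e-05
top 1 459 px 233.0 224.0 ztop 0.0151 mid [0.5985 0.2194] ext [0.043 0.098] rgb [ 21.  74. 170.]
top 4 666 px 410.0 231.0 ztop 0.0147 mid [ 0.5969 -0.2042] ext [0.046 0.091] rgb [189. 160.   4.]
top 6 518 px 358.0 243.0 ztop 0.0305 mid [ 0.5679 -0.0828] ext [0.061 0.061] rgb [36. 38. 36.]
top 8 522 px 160.0 245.0 ztop 0.0612 mid [0.5458 0.3668] ext [0.064 0.066] rgb [60. 35.  9.]
top 18 551 px 480.0 256.0 ztop 0.0619 mid [ 0.5429 -0.3658] ext [0.046 0.048] rgb [38. 41. 39.]
top 29 499 px 325.0 273.0 ztop 0.0305 mid [ 0.4942 -0.0078] ext [0.06 0.06] rgb [37. 40. 38.]
top 31 512 px 277.0 284.0 ztop 0.0306 mid [0.4668 0.1034] ext [0.062 0.062] rgb [37. 39. 37.]
top 36 160 px 198.0 293.0 ztop 0.0223 mid [0.44   0.2851] ext [0.037 0.038] rgb [150. 120.  35.]
top 38 410 px 438.0 299.0 ztop 0.0144 mid [ 0.4404 -0.2727] ext [0.058 0.057] rgb [85. 91. 93.]
top 40 198 px 361.0 299.0 ztop 0.0244 mid [ 0.4365 -0.0924] ext [0.041 0.042] rgb [164.  24.  16.]
top 42 520 px 315.0 323.0 ztop 0.0303 mid [0.3781 0.0133] ext [0.061 0.062] rgb [36. 39. 37.]
top washer [([
[... 1828 characters left out ...]
, 231.0, 33.0, 38.0], 0.63)]
scene roller [([320.0, 279.0, 26.0, 32.0], 0.7)]
scene bushing [([458.0, 198.0, 22.0, 18.0], 0.54)]
scene wheel [([314.0, 216.0, 33.0, 33.0], 0.92), ([323.0, 173.0, 34.0, 34.0], 0.86), ([370.0, 206.0, 33.0, 30.0], 0.81), ([276.0, 245.0, 34.0, 31.0], 0.72)]
scene collar [([272.0, 194.0, 23.0, 21.0], 0.88), ([330.0, 338.0, 94.0, 27.0], 0.48)]
scene carrier_yellow [([207.0, 272.0, 59.0, 47.0], 0.86), ([368.0, 205.0, 37.0, 31.0], 0.53)]
scene carrier_blue [([432.0, 278.0, 60.0, 51.0], 0.58)]
scene jar [([126.0, 230.0, 35.0, 42.0], 0.7), ([185.0, 196.0, 30.0, 22.0], 0.17)]
scene cup [([511.0, 230.0, 41.0, 44.0], 0.64)]
scene wrench [([329.0, 338.0, 94.0, 32.0], 0.59)]
```

Both cameras agree on heights and x, but differ by about 5 mm in y, which is their calibration. I'll redo the carriers and roller with a wider window, finding plate and spindle centres separately.

```bash
python3 - <<'E'
from h import *
for cam in ["top","scene"]:
    p=arm.camera_params(cam); im=np.load(f"/tmp/{cam}_im.npy"); d=np.load(f"/tmp/{cam}_d.npy"); X=cloud(d,p)
    z0=0.0
    m=(X[...,2]>0.007)&(X[...,2]<0.08)&(X[...,0]>0.5)&(X[...,0]<0.78)&(abs(X[...,1])<0.3)&(d>0)
    l,n=ndimage.label(m)
    for i in range(1,n+1):
        k=l==i
        if k.sum()<60: continue
        P=X[k]; zt=np.percentile(P[:,2],90); T=P[P[:,2]>zt-0.005]
        v,u=np.where(k); rgb=im[k].mean(0)
        print(cam,k.sum(),"px",u.mean().round(),v.mean().round(),"ztop",zt.round(4),"mid",((T.max(0)+T.min(0))/2).round(4)[:2],"ext",(T.max(0)-T.min(0)).round(3)[:2],rgb.round())
        if k.sum()>1000:
            pl=(P[:,2]>0.008)&(P[:,2]<0.018)
            r=cv2.minAreaRect((P[pl][:,:2]*1000).astype(np.float32)); print("   plate rect",np.round(r[0],1),np.round(r[1],1),round(r[2],1))
            for a,b in [(0.025,0.05),(0.05,0.07)]:
                S=P[(P[:,2]>a)&(P[:,2]<b)]
                print("   spindle",a,b,len(S),S.mean(0).round(4) if len(S) else None, S[:,2].max().round(4) if len(S) else None)
E
```

```text
top 1377 px 235.0 212.0 ztop 0.0152 mid [0.6338 0.2106] ext [0.114 0.11 ] [ 20.  70. 161.]
   plate rect [634.1 211. ] [90.4 89.6] 67.6
   spindle 0.025 0.05 18 [0.6304 0.2073 0.0387] 0.0492
   spindle 0.05 0.07 22 [0.6332 0.2105 0.0559] 0.0631
top 323 px 321.0 210.0 ztop 0.0323 mid [0.6422 0.0064] ext [0.05  0.049] [160. 166. 157.]
top 1381 px 410.0 221.0 ztop 0.0149 mid [ 0.6225 -0.2064] ext [0.097 0.095] [186. 156.   4.]
   plate rect [ 623.3 -207.1] [90.  90.2] 83.0
   spindle 0.025 0.05 15 [ 0.6207 -0.2034  0.0389] 0.0492
   spindle 0.05 0.07 25 [ 0.6226 -0.2064  0.0539] 0.0607
top 518 px 358.0 243.0 ztop 0.0305 mid [ 0.5679 -0.0828] ext [0.061 0.061] [36. 38. 36.]
top 217 px 325.0 265.0 ztop 0.0305 mid [ 0.5122 -0.0076] ext [0.024 0.06 ] [35. 38. 36.]
scene 415 px 314.0 222.0 ztop 0.029 mid [ 0.5154 -0.0129] ext [0.031 0.061] [54. 56. 56.]
scene 857 px 274.0 245.0 ztop 0.0295 mid [ 0.5689 -0.0873] ext [0.065 0.061] [64. 67. 66.]
scene 1955 px 206.0 272.0 ztop 0.0147 mid [ 0.6243 -0.2117] ext [0.097 0.097] [219. 199.  67.]
   plate rect [ 624.2 -211.7] [91.2 92.8] 83.2
   spindle 0.025 0.05 58 [ 0.6277 -0.21    0.0386] 0.0497
   spindle 0.05 0.07 38 [ 0.6261 -0.2114  0.0547] 0.0623
scene 1986 px 431.0 278.0 ztop 0.0146 mid [0.6346 0.206 ] ext [0.114 0.111] [ 69. 127. 203.]
   plate rect [634.5 206. ] [89.6 93.4] 67.7
   spindle 0.025 0.05 65 [0.6379 0.205  0.0375] 0.0495
   spindle 0.05 0.07 37 [0.6365 0.2059 0.0552] 0.0633
scene 646 px 321.0 278.0 ztop 0.0313 mid [0.6438 0.001 ] ext [0.053 0.049] [186. 189. 186.]
```

```bash
python3 -m inch --help 2>&1 | head -20; python3 - <<'E'
import cv2,numpy as np
im=np.load("/tmp/top_im.npy"); c=im[180:340,180:500,::-1]; cv2.imwrite("pics/b_top.png",cv2.resize(c,None,fx=2.5,fy=2.5,interpolation=cv2.INTER_CUBIC))
E
```

```text
invalid input: not JSON, or not a number
```

```bash
python3 - <<'E'
from h import *
go([0.547,0.101,0.20],90)
E
```

```text
shift [-462.4, -315.8, 1.2] mm  jaw now 66.7 yaw -23.3
```

View pics/b_top.png

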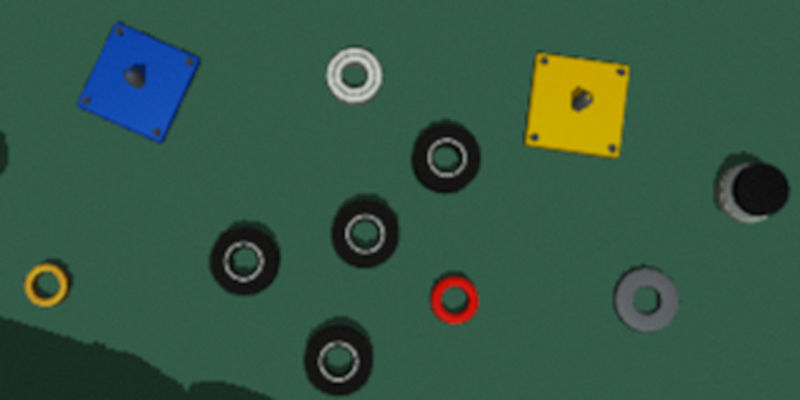

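The enlarged top view confirms it: blue carrier at the left, yellow at the right, one roller, washer, collar and bushing, and four wheels with the leftmost at crop (245,260). Next I'll move above the wheel with the jaws turned along world y.

```bash
python3 -m inch '[[-0.462,-0.316,0,-23.3,1],[-0.462,-0.316,0,-23.3,1],[-0.462,-0.316,0,-23.3,1],[-0.462,-0.316,0,-23.3,1],[-0.462,-0.316,0,-23.3,1],[-0.462,-0.316,0,-23.3,1],[-0.462,-0.316,0,-23.3,1],[-0.462,-0.316,0,-23.3,1],[-0.462,-0.316,0,-23.3,1],[-0.462,-0.316,0,-23.3,1],[-0.462,-0.316,0,-23.3,1],[-0.462,-0.316,0,-23.3,1],[-0.462,-0.316,0,-23.3,1],[-0.462,-0.316,0,-23.3,1],[-0.462,-0.316,0,-23.3,1],[-0.462,-0.316,0,-23.3,1],[-0.462,-0.316,0,-23.3,1]]'
cat >> h.py <<'E'
def wrist(name):
    import time
    p=arm.camera_params("wrist"); im,d=arm.read_camera("wrist"); X=cloud(d,p)
    cv2.imwrite(f"pics/{name}.png",im[:,:,::-1])
    return p,im,d,X
def circ(X,mask):
    """fit: centre by min enclosing circle of the masked points (xy)"""
    P=X[mask]; (c,r)=cv2.minEnclosingCircle((P[:,:2]*1000).astype(np.float32)); return np.array(c)/1000,r
def tops(X,d,xy,rad,z,tol=0.004):
    m=(d>0)&(np.abs(X[...,2]-z)<tol)&(np.hypot(X[...,0]-xy[0],X[...,1]-xy[1])<rad)
    l,n=ndimage.label(m)
    if n==0: return None
    s=ndimage.sum(m,l,range(1,n+1)); m=l==(1+np.argmax(s))
    c,r=circ(X,m); P=X[m]
    return c.round(4),round(r,1),P[:,2].mean().round(4),m.sum(),P.min(0)[:2].round(4),P.max(0)[:2].round(4)
E
python3 - <<'E'
from h import *
p,Rm,s=tool(); print(p.round(4),jaw_deg(Rm),s["time"],s["joint_positions"])
cp,im,d,X=wrist("w1")
b=(d>0)&(abs(X[...,2])<0.01); print("bench",np.median(X[b][:,2]))
print(tops(X,d,(0.467,0.101),0.05,0.028))
E
```

```text
time: 2.67
ee_pos: [0.5462, 0.102, 0.2012]
tcp_rot: [-0.0, -0.0, 1.0, 0.0]
ft_force: [0.1, -0.1, -0.8]
gripper_width: 0.0872
[0.5462 0.102  0.2012] 90.04948743249808 2.6667 [-0.51682796  0.17631383  0.28408667  1.66317979 -0.05153377  1.30951238
  1.3480735 ]
bench -0.0007251959993642143
(array([0.4647, 0.1012]), 31.8, np.float64(0.0272), np.int64(3775), array([0.4331, 0.0694]), array([0.4959, 0.1325]))
```

View pics/w1.png

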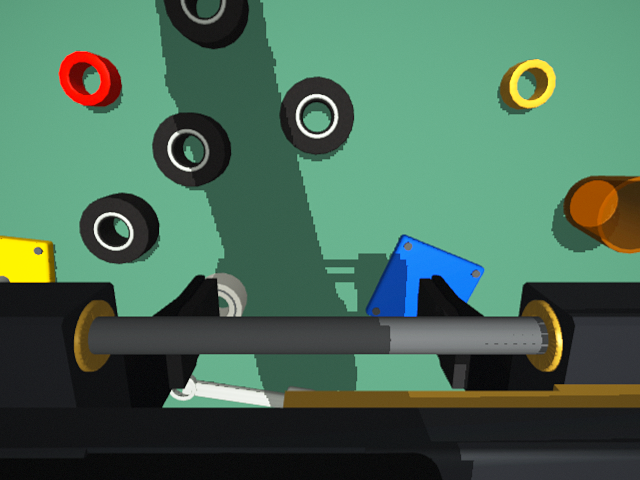

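Wrist view: the target wheel is at (317,116), with the other three to its left. The wrist measurement (0.465,0.101) agrees with the other cameras within 2 mm. Next: descend and grip.

```bash
python3 -m inch '[[0.08,-0.001,0.1,0,1],[0.08,-0.001,0.1,0,1],[0.08,-0.001,0.1,0,1],[0.08,-0.001,0.15,0,1],[0.08,-0.001,0.17,0,1],[0.08,-0.001,0.18,0,1],[0.08,-0.001,0.188,0,1],[0.08,-0.001,0.188,0,1],[0.08,-0.001,0.188,0,0.5],[0.08,-0.001,0.188,0,0.3],[0.08,-0.001,0.188,0,0],[0.08,-0.001,0.188,0,0],[0.08,-0.001,0.188,0,0],[0.08,-0.001,0.188,0,0],[0.08,-0.001,0.188,0,0],[0.08,-0.001,0.188,0,0]]'; python3 -c "
from h import *
p,Rm,s=tool(); print(p.round(4),s['gripper_width'],s['ft_force'])"
```

```text
time: 4.05
ee_pos: [0.4666, 0.1, 0.0133]
tcp_rot: [0.0, 0.0, 1.0, 0.0]
ft_force: [-0.5, -0.5, 0.7]
gripper_width: 0.0414
[0.4666 0.1    0.0133] 0.041376328079387015 [-0.45292532 -0.51121171  0.69053801]
```

The opening reads 41 mm, which is not the wheel's 64 mm, so I'll look before going on.

```bash
python3 - <<'E'
from h import *
cp,im,d,X=wrist("w2")
print(tool()[2]["gripper_width"])
i2,_=arm.read_camera("scene"); cv2.imwrite("pics/s2.png",cv2.resize(i2[120:360,200:520,::-1],None,fx=2.5,fy=2.5))
print(tool()[2]["gripper_width"])
E
```

```text
0.03761362205651942
0.033929921467787824
```

View pics/w2.png

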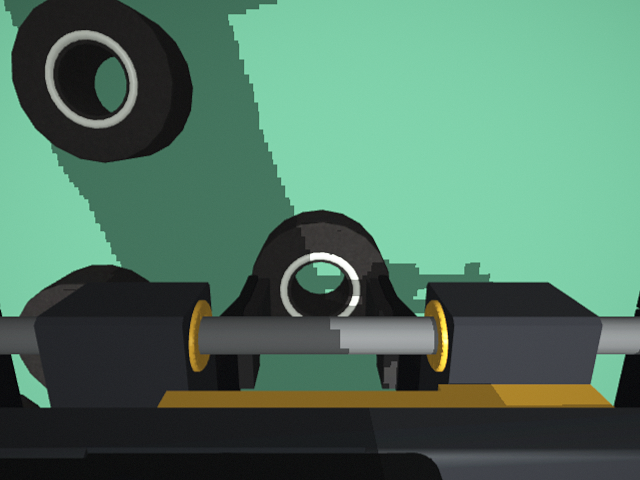

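View pics/s2.png

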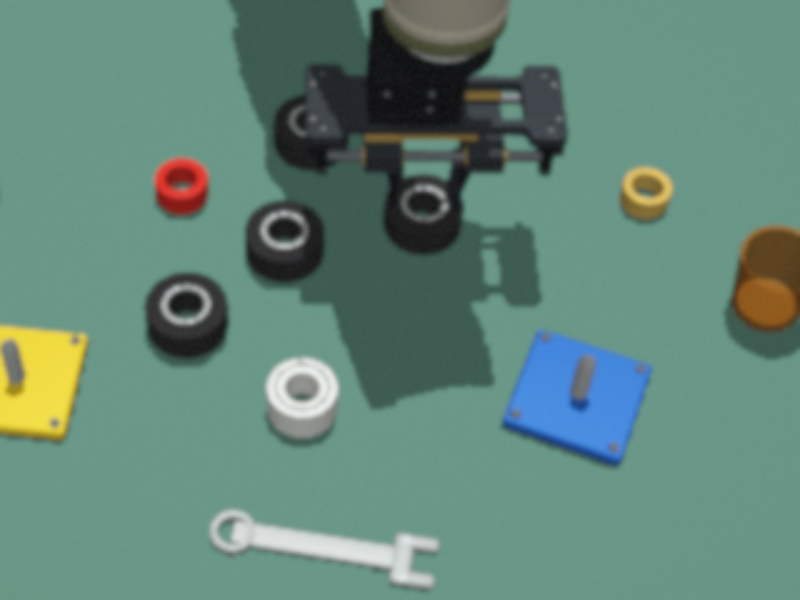

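```bash
python3 - <<'E'
from h import *
cp,im,d,X=wrist("w3")
p,Rm,s=tool(); print(s["time"],p.round(4),s["gripper_width"],s["ft_force"].__repr__(),s["torque"].__repr__())
for r in (270,285,300,340,365,385):
    print(r,[(c,(X[r,c]*1000).round().astype(int).tolist()) for c in (200,215,235,245,255,320,380,390,400,420,440)])
E
```

```text
4.2 [0.4665 0.1    0.0132] 0.029542315680303303 array([0.38878794, 0.28205068, 0.32559844]) array([ 0.07951168, -0.00137654, -0.04087712])
270 [(200, [465, 39, 0]), (215, [465, 47, 0]), (235, [465, 58, 0]), (245, [465, 63, 0]), (255, [456, 72, 26]), (320, [466, 102, -1]), (380, [456, 128, 26]), (390, [465, 138, 0]), (400, [466, 143, -1]), (420, [466, 153, -1]), (440, [466, 164, -1])]
285 [(200, [428, 74, 112]), (215, [428, 77, 111]), (235, [474, 57, 0]), (245, [474, 62, -2]), (255, [455, 75, 45]), (320, [474, 102, -1]), (380, [455, 125, 45]), (390, [474, 138, 0]), (400, [474, 144, -1]), (420, [429, 124, 110]), (440, [428, 128, 111])]
300 [(200, [428, 76, 120]), (215, [429, 79, 118]), (235, [482, 57, 0]), (245, [455, 74, 60]), (255, [456, 77, 59]), (320, [478, 102, 10]), (380, [455, 123, 61]), (390, [455, 127, 60]), (400, [482, 144, -1]), (420, [429, 122, 118]), (440, [429, 126, 119])]
340 [(200, [432, 78, 128]), (215, [436, 79, 122]), (235, [436, 83, 121]), (245, [436, 85, 122]), (255, [436, 88, 122]), (320, [436, 101, 121]), (380, [436, 113, 122]), (390, [436, 115, 121]), (400, [436, 117, 121]), (420, [435, 121, 124]), (440, [433, 124, 128])]
365 [(200, [438, 78, 128]), (215, [440, 80, 124]), (235, [454, 79, 104]), (245, [462, 79, 91]), (255, [467, 80, 83]), (320, [522, 102, -1]), (380, [467, 120, 84]), (390, [462, 122, 91]), (400, [454, 122, 103]), (420, [441, 121, 124]), (440, [438, 124, 127])]
385 [(200, [443, 77, 127]), (215, [446, 79, 123]), (235, [459, 79, 105]), (245, [468, 79, 92]), (255, [474, 80, 83]), (320, [534, 102, 0]), (380, [475, 121, 83]), (390, [468, 122, 92]), (400, [459, 122, 105]), (420, [443, 120, 128]), (440, [443, 124, 128])]
```

View pics/w3.png

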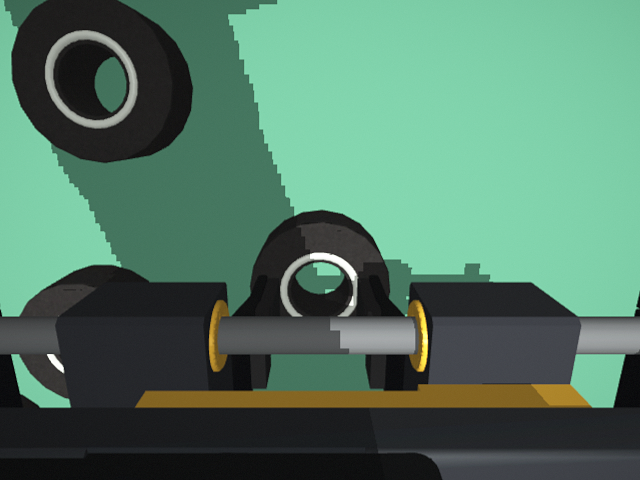

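```bash
python3 - <<'E'
from h import *
cp,im,d,X=wrist("w4")
p,Rm,s=tool(); print(s["time"],p.round(4),s["gripper_width"])
print(tops(X,d,(0.46,0.1),0.07,0.028,0.003))
for r in range(200,310,6): print(r,(X[r,320]*1000).round().astype(int).tolist(),(X[r,262]*1000).round().astype(int).tolist(),(X[r,270]*1000).round().astype(int).tolist(),(X[r,370]*1000).round().astype(int).tolist())
E
```

```text
4.25 [0.4665 0.1    0.0132] 0.02555210522010914
(array([0.4644, 0.1013]), 31.7, np.float64(0.0272), np.int64(6542), array([0.4327, 0.0695]), array([0.4784, 0.1329]))
200 [429, 102, 0] [429, 73, 0] [429, 77, 0] [429, 126, 0]
206 [432, 102, 0] [432, 73, -1] [432, 77, 0] [432, 126, 0]
212 [433, 102, 8] [394, 100, 196] [435, 77, 0] [435, 126, 0]
218 [433, 101, 21] [438, 72, -2] [438, 77, 0] [438, 127, -1]
224 [434, 101, 28] [441, 72, 0] [441, 76, -1] [441, 127, -1]
230 [437, 101, 26] [444, 72, 0] [444, 76, 0] [444, 127, 0]
236 [440, 101, 26] [447, 72, -1] [443, 78, 13] [445, 126, 8]
242 [442, 101, 28] [450, 72, 0] [442, 80, 27] [443, 123, 26]
248 [445, 101, 27] [446, 76, 24] [445, 80, 28] [445, 123, 27]
254 [448, 101, 27] [448, 76, 27] [448, 79, 27] [448, 123, 27]
260 [450, 101, 28] [451, 76, 28] [450, 79, 28] [451, 124, 26]
266 [464, 102, -1] [453, 76, 27] [453, 79, 27] [453, 124, 28]
272 [467, 102, -1] [456, 76, 27] [456, 79, 27] [456, 124, 27]
278 [470, 102, -1] [455, 77, 38] [455, 81, 39] [455, 122, 38]
284 [473, 102, -1] [455, 78, 44] [457, 81, 40] [455, 121, 45]
290 [477, 102, 0] [455, 79, 52] [456, 82, 48] [455, 121, 50]
296 [478, 102, 4] [455, 80, 57] [456, 82, 54] [455, 120, 56]
302 [478, 102, 12] [456, 80, 60] [456, 83, 59] [457, 120, 58]
308 [478, 101, 18] [456, 80, 64] [456, 83, 64] [456, 119, 64]
```

The wheel has not moved (0.464,0.101). The depth picture puts the rendered fingertips at about z = 35 mm, roughly 22–25 mm *above* the reported TCP, when they should be 8 mm below it. So the fingers closed in the air above the wheel. I'll open the gripper and measure the finger geometry properly before going lower.

```bash
python3 -m inch '[[0,0,-0.06,0,1],[0,0,-0.06,0,1],[0,0,-0.06,0,1],[0,0,-0.06,0,1],[0,0,-0.06,0,1],[0,0,-0.06,0,1],[0,0,-0.06,0,1],[0,0,-0.06,0,1],[0,0,-0.06,0,1],[0,0,-0.06,0,1]]'; python3 - <<'E'
from h import *
cp,im,d,X=wrist("w5")
p,Rm,s=tool(); print(s["time"],p.round(4),s["gripper_width"]); print("cam",np.round(cp["pose"][:3,3]-p,4))
Y=(X-p)@Rm  # tool coords
# finger points: not bench, tool y between 35 and 60 mm each side, z > -0.09
for sgn in (1,-1):
    m=(d>0)&(sgn*Y[...,1]>0.035)&(sgn*Y[...,1]<0.075)&(Y[...,2]<0.03)&(Y[...,2]>-0.12)
    m[:, :]&=True
    P=Y[m]; v,u=np.where(m)
    print("side",sgn,m.sum())
    for z in range(-90,31,10):
        k=(P[:,2]*1000>=z)&(P[:,2]*1000<z+10)
        if k.sum(): print(z,k.sum(),"y",(P[k,1]*1000).min().round(1),(P[k,1]*1000).max().round(1),"x",(P[k,0]*1000).min().round(1),(P[k,0]*1000).max().round(1),"rows",v[k].min(),v[k].max(),"cols",u[k].min(),u[k].max())
E
```

```text
time: 5.08
ee_pos: [0.4664, 0.1, 0.073]
tcp_rot: [-0.0, 0.0, 1.0, -0.0]
ft_force: [-0.1, 0.3, 0.9]
gripper_width: 0.0826
5.1333 [0.4665 0.1    0.0731] 0.08470128594802905
cam [-0.0729  0.0004  0.1827]
side 1 20971
-90 662 y 45.7 49.7 x -1.7 15.0 rows 354 389 cols 474 503
-80 643 y 41.2 47.1 x -8.8 9.3 rows 354 389 cols 445 479
-70 667 y 41.1 49.5 x -10.4 12.2 rows 315 389 cols 437 465
-60 429 y 41.5 53.9 x -9.6 12.5 rows 303 371 cols 431 476
-50 449 y 41.2 51.7 x 2.5 12.3 rows 292 315 cols 425 461
-40 422 y 41.3 50.8 x -2.0 12.3 rows 282 315 cols 418 448
-30 400 y 41.1 50.8 x -7.0 12.3 rows 274 315 cols 412 441
-20 3 y 41.9 41.9 x -4.0 3.2 rows 292 307 cols 412 413
side -1 21480
-90 942 y -49.3 -45.2 x -7.4 15.2 rows 354 406 cols 132 164
-80 829 y -46.6 -40.6 x -11.1 9.3 rows 354 406 cols 157 189
-70 660 y -52.2 -40.7 x -10.6 12.4 rows 315 391 cols 160 199
-60 425 y -53.4 -40.8 x -9.1 12.5 rows 303 368 cols 159 203
-50 452 y -51.3 -40.8 x -9.0 12.3 rows 292 354 cols 174 210
-40 431 y -50.2 -40.8 x -1.9 12.4 rows 282 315 cols 187 218
-30 395 y -50.2 -40.7 x -6.9 12.2 rows 274 315 cols 195 223
-20 1 y -41.6 -41.6 x -4.1 -4.1 rows 307 307 cols 223 223
```

Measured: the fingertips lie 21 mm *behind* the reported TCP, not 8 mm ahead, and the whole gripper is shifted by the same ~29 mm. The pad centre is about 2.7 mm toward tool +x. The closing-in-air result agrees with this, so I'll use fingertip z = ee z + 21 mm. Retrying the wheel with fingertips at ~6 mm.

```bash
python3 -m inch '[[0,0.001,0.04,0,1],[0,0.001,0.06,0,1],[0,0.001,0.075,0,1],[0,0.001,0.083,0,1],[0,0.001,0.088,0,1],[0,0.001,0.088,0,1],[0,0.001,0.088,0,1],[0,0.001,0.088,0,0],[0,0.001,0.088,0,0],[0,0.001,0.088,0,0],[0,0.001,0.088,0,0],[0,0.001,0.088,0,0],[0,0.001,0.088,0,0],[0,0.001,0.088,0,0],[0,0.001,0.088,0,0]]'
```

```text
time: 6.38
ee_pos: [0.4667, 0.1011, -0.0145]
tcp_rot: [0.0, 0.0, 1.0, 0.0]
ft_force: [-0.9, 1.2, 6.3]
gripper_width: 0.0624
```

Width 62 mm, so the wheel is gripped. I'll lift it and go to a look pose beside the blue carrier, with the spindle about 73 mm on the camera side.

```bash
python3 -m inch '[[0,0,-0.03,0,0],[0,0,-0.06,0,0],[0,0,-0.1,0,0],[0,0,-0.1,0,0],[-0.24,0.107,-0.1,0,0],[-0.24,0.107,-0.1,0,0],[-0.24,0.107,-0.1,0,0],[-0.24,0.107,-0.1,0,0],[-0.24,0.107,-0.1,0,0],[-0.24,0.107,-0.1,0,0],[-0.24,0.107,-0.1,0,0],[-0.24,0.107,-0.1,0,0],[-0.24,0.107,-0.1,0,0],[-0.24,0.107,-0.1,0,0]]'
cat >> h.py <<'E'
def spindle(X,d,im,xy,rad=0.06,zlo=0.03,zhi=0.07):
    m=(d>0)&(X[...,2]>zlo)&(X[...,2]<zhi)&(np.hypot(X[...,0]-xy[0],X[...,1]-xy[1])<rad)
    l,n=ndimage.label(m)
    for i in range(1,n+1):
        k=l==i
        if k.sum()<25: continue
        P=X[k]; top=P[P[:,2]>P[:,2].max()-0.004]; v,u=np.where(k)
        print("  blob",k.sum(),"px",u.mean().round(),v.mean().round(),"zmax",P[:,2].max().round(4),"top mean",top.mean(0).round(4),"mid xy",((P.max(0)+P.min(0))/2).round(4)[:2],"ext",(P.max(0)-P.min(0)).round(4)[:2])
def plate(X,d,xy,z=0.012,rad=0.07):
    m=(d>0)&(abs(X[...,2]-z)<0.005)&(np.hypot(X[...,0]-xy[0],X[...,1]-xy[1])<rad)
    P=X[m]; r=cv2.minAreaRect((P[:,:2]*1000).astype(np.float32)); return np.round(r[0],1),np.round(r[1],1),round(r[2],1),P[:,2].mean().round(4)
E
python3 - <<'E'
from h import *
cp,im,d,X=wrist("w6")
p,Rm,s=tool(); print(s["time"],p.round(4),s["gripper_width"],s["joint_positions"].round(2))
spindle(X,d,im,(0.6343,0.2085)); print(plate(X,d,(0.6343,0.2085)))
b=(d>0)&(abs(X[...,2])<0.006); print("bench",np.median(X[b][:,2]))
E
```

```text
time: 7.55
ee_pos: [0.7059, 0.2073, 0.0845]
tcp_rot: [-0.001, 0.0, 1.0, -0.0]
ft_force: [-0.2, 0.1, -1.8]
gripper_width: 0.0623
7.6 [0.7059 0.2073 0.0851] 0.062417643145443936 [-0.51  0.66  0.25  1.26 -0.16  1.24  1.32]
  blob 510 px 321.0 126.0 zmax 0.0624 top mean [0.6328 0.2092 0.0599] mid xy [0.6327 0.2092] ext [0.0136 0.0131]
(array([632.6, 209.3]), array([90.3, 90.2]), 67.5, np.float64(0.0112))
bench -0.0007265419212852675
```

View pics/w6.png

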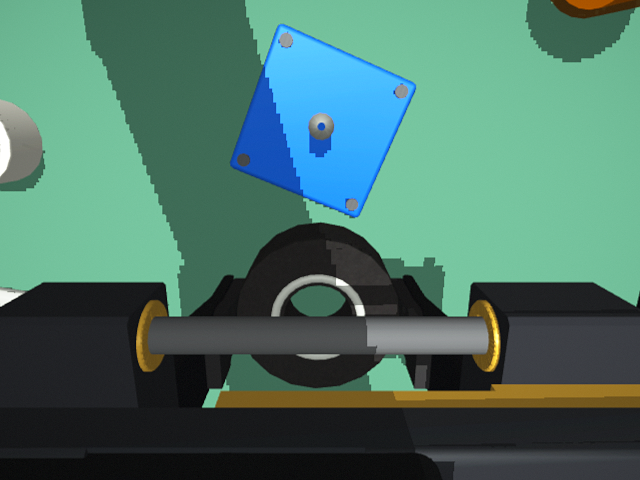

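Wrist view: the spindle tip is at (321,126), measured at (0.6327,0.2092), plate centre (0.6326,0.2093), and the wheel is held level. In the same camera's frame the wheel sat 2.3 mm toward the camera from ee, so the target ee is (0.635,0.209). Next: lower it.

```bash
python3 -m inch '[[0.03,0.001,0,0,0],[0.06,0.0015,0,0,0],[0.071,0.0017,0,0,0],[0.071,0.0017,0,0,0],[0.071,0.0017,0.02,0,0],[0.071,0.0017,0.035,0,0],[0.071,0.0017,0.05,0,0],[0.071,0.0017,0.065,0,0],[0.071,0.0017,0.076,0,0],[0.071,0.0017,0.083,0,0],[0.071,0.0017,0.087,0,0],[0.071,0.0017,0.087,0,0]]'
```

```text
time: 8.6
ee_pos: [0.6358, 0.2095, -0.0016]
tcp_rot: [0.0, 0.0, 1.0, 0.0]
ft_force: [0.4, 0.2, -1.9]
gripper_width: 0.0623
```

```bash
python3 -m inch '[[0,0,0.001,0,0],[0,0,0.001,0,0.8],[0,0,0.001,0,1],[0,0,0.001,0,1],[0,0,0.001,0,1],[0,0,0.001,0,1],[0,0,-0.02,0,1],[0,0,-0.05,0,1],[0,0,-0.09,0,1],[0.12,-0.15,-0.1,0,1],[0.12,-0.304,-0.1,0,1],[0.12,-0.304,-0.1,0,1],[0.12,-0.304,-0.1,0,1],[0.12,-0.304,-0.1,0,1],[0.12,-0.304,-0.1,0,1],[0.12,-0.304,-0.1,0,1],[0.12,-0.304,-0.1,0,1],[0.12,-0.304,-0.1,0,1]]'
python3 - <<'E'
from h import *
cp,im,d,X=wrist("w7")
p,Rm,s=tool(); print(s["time"],p.round(4),s["gripper_width"],s["joint_positions"].round(2))
print("collar",tops(X,d,(0.437,-0.095),0.04,0.022))
pt=arm.camera_params("top"); it,dt=arm.read_camera("top"); Xt=cloud(dt,pt)
cv2.imwrite("pics/t7.png",cv2.resize(it[180:340,180:500,::-1],None,fx=2.5,fy=2.5,interpolation=cv2.INTER_CUBIC))
print("wheel top cam",tops(Xt,dt,(0.634,0.211),0.06,0.0415,0.005))
E
```

```text
time: 10.1
ee_pos: [0.513, -0.1027, 0.099]
tcp_rot: [0.0, 0.005, 1.0, -0.001]
ft_force: [0.9, -1.7, 0.8]
gripper_width: 0.0867
10.15 [ 0.5144 -0.0987  0.0989] 0.08733618335319142 [-0.26  0.2   0.4   1.87 -0.09  1.09  1.74]
collar (array([ 0.4342, -0.095 ]), 22.0, np.float64(0.0211), np.int64(2585), array([ 0.4131, -0.1166]), array([ 0.4555, -0.0733]))
wheel top cam (array([0.6355, 0.2119]), 31.8, np.float64(0.0403), np.int64(463), array([0.6049, 0.1813]), array([0.6669, 0.2432]))
```

View pics/t7.png

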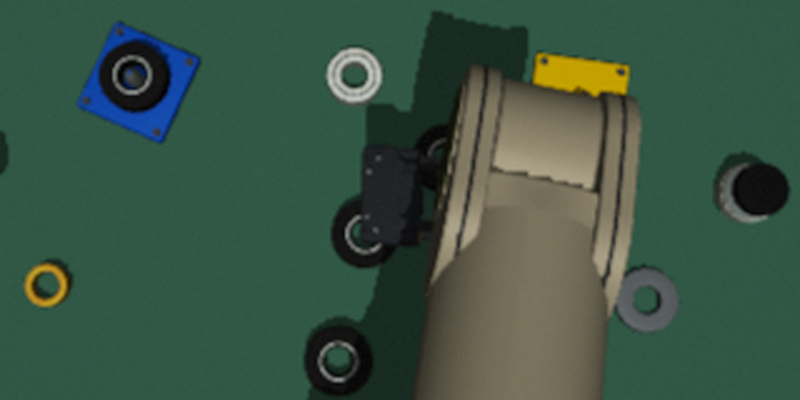

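View pics/w7.png

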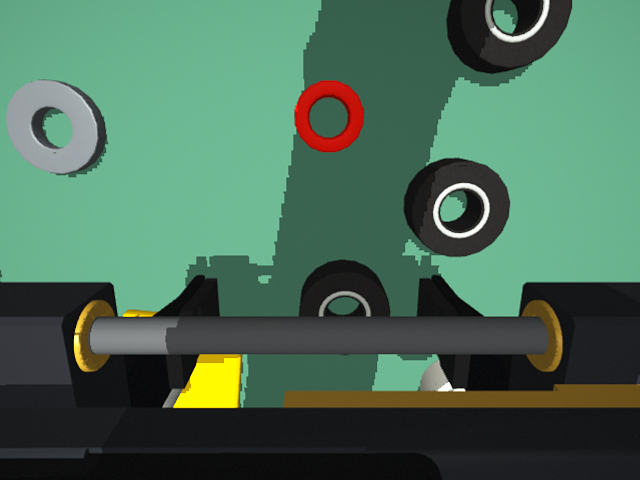

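Top view: the wheel sits flat on the blue carrier at crop (135,75), top at ~40 mm and 1.7 mm from the plate centre in the same camera. Wrist view: collar at (329,116) → (0.4342,−0.095), so ee target (0.4367,−0.095). Next: descend, grip, lift.

```bash
python3 -m inch '[[0.04,0,0,0,1],[0.0785,0,0.03,0,1],[0.0785,0,0.06,0,1],[0.0785,0,0.09,0,1],[0.0785,0,0.105,0,1],[0.0785,0,0.113,0,1],[0.0785,0,0.113,0,1],[0.0785,0,0.113,0,0],[0.0785,0,0.113,0,0],[0.0785,0,0.113,0,0],[0.0785,0,0.113,0,0],[0.0785,0,0.113,0,0],[0.0785,0,0.113,0,0],[0.0785,0,0.113,0,0],[0.0785,0,0.113,0,0],[0.0785,0,0.113,0,0],[0.0785,0,0.113,0,0]]'
```

```text
time: 11.62
ee_pos: [0.4371, -0.0943, -0.0147]
tcp_rot: [0.0, 0.0, 1.0, 0.0]
ft_force: [-1.3, 0.1, 3.0]
gripper_width: 0.0429
```

```bash
python3 -m inch '[[0,0,-0.04,0,0],[0,0,-0.08,0,0],[-0.02,0.03,-0.1,0,0],[-0.1973,0.3035,-0.1,0,0],[-0.1973,0.3035,-0.1,0,0],[-0.1973,0.3035,-0.1,0,0],[-0.1973,0.3035,-0.1,0,0],[-0.1973,0.3035,-0.1,0,0],[-0.1973,0.3035,-0.1,0,0],[-0.1973,0.3035,-0.1,0,0],[-0.1973,0.3035,-0.1,0,0],[-0.1973,0.3035,-0.1,0,0],[-0.1973,0.3035,-0.1,0,0],[-0.1973,0.3035,-0.1,0,0],[-0.1973,0.3035,-0.1,0,0],[-0.1973,0.3035,-0.1,0,0],[-0.1973,0.3035,-0.1,0,0]]'
python3 - <<'E'
from h import *
cp,im,d,X=wrist("w8")
p,Rm,s=tool(); print(s["time"],p.round(4),s["gripper_width"],s["ft_force"].round(1))
E
```

```text
time: 13.03
ee_pos: [0.6343, 0.2082, 0.0856]
tcp_rot: [0.0, 0.001, 1.0, 0.0]
ft_force: [0.4, -0.1, -0.4]
gripper_width: 0.0428
13.0833 [0.6343 0.2084 0.0856] 0.043141332734440756 [ 0.  -0.6 -1.4]
```

View pics/w8.png

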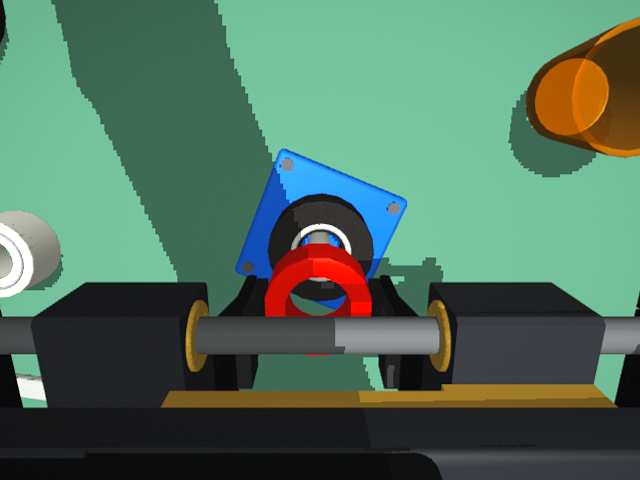

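Wrist view: the collar (column 319) is over the spindle and wheel (column 320), square in the jaws. Lowering it to just above the wheel.

```bash
python3 -m inch '[[0,0,0.015,0,0],[0,0,0.03,0,0],[0,0,0.043,0,0],[0,0,0.053,0,0],[0,0,0.059,0,0],[0,0,0.0605,0,0],[0,0,0.0605,0,0]]'
```

```text
time: 13.67
ee_pos: [0.6344, 0.2091, 0.0251]
tcp_rot: [-0.0, 0.0, 1.0, 0.0]
ft_force: [-0.7, -0.1, -0.4]
gripper_width: 0.0429
```

```bash
python3 -m inch '[[0,0,0.0005,0,0.5],[0,0,0.0005,0,1],[0,0,0.0005,0,1],[0,0,0.0005,0,1],[0,0,0.0005,0,1],[0,0,0.0005,0,1],[0,0,-0.03,0,1],[0,0,-0.06,0,1],[0.113,-0.4835,-0.075,0,1],[0.113,-0.4835,-0.075,0,1],[0.113,-0.4835,-0.075,0,1],[0.113,-0.4835,-0.075,0,1],[0.113,-0.4835,-0.075,0,1],[0.113,-0.4835,-0.075,0,1],[0.113,-0.4835,-0.075,0,1],[0.113,-0.4835,-0.075,0,1],[0.113,-0.4835,-0.075,0,1],[0.113,-0.4835,-0.075,0,1],[0.113,-0.4835,-0.075,0,1],[0.113,-0.4835,-0.075,0,1]]'
python3 -m inch '[[0,0,0,0,1],[0,0,0,0,1],[0,0,0,0,1]]'
python3 - <<'E'
from h import *
cp,im,d,X=wrist("w9")
p,Rm,s=tool(); print(s["time"],p.round(4),s["gripper_width"],s["joint_positions"].round(2))
print("washer",tops(X,d,(0.440,-0.275),0.05,0.012))
pt=arm.camera_params("top"); it,dt=arm.read_camera("top"); Xt=cloud(dt,pt)
cv2.imwrite("pics/t9.png",cv2.resize(it[180:340,180:500,::-1],None,fx=2.5,fy=2.5,interpolation=cv2.INTER_CUBIC))
print("collar top cam",tops(Xt,dt,(0.634,0.211),0.06,0.0635,0.005))
E
```

```text
time: 15.33
ee_pos: [0.5204, -0.2768, 0.1001]
tcp_rot: [0.0, 0.0, 1.0, -0.0]
ft_force: [1.4, -0.5, 0.3]
gripper_width: 0.0871
time: 15.58
ee_pos: [0.5215, -0.2738, 0.0996]
tcp_rot: [0.0, 0.0, 1.0, 0.0]
ft_force: [1.0, 0.3, 0.2]
gripper_width: 0.0871
15.6333 [ 0.5218 -0.2729  0.0995] 0.08700618830038295 [ 0.04  0.35  0.45  1.71 -0.16  1.13  2.11]
washer (array([ 0.4391, -0.2749]), 29.9, np.float64(0.0112), np.int64(5623), array([ 0.4097, -0.3042]), array([ 0.4685, -0.2453]))
collar top cam (array([0.6329, 0.2109]), 21.7, np.float64(0.062), np.int64(169), array([0.6117, 0.1895]), array([0.6533, 0.2311]))
```

View pics/t9.png

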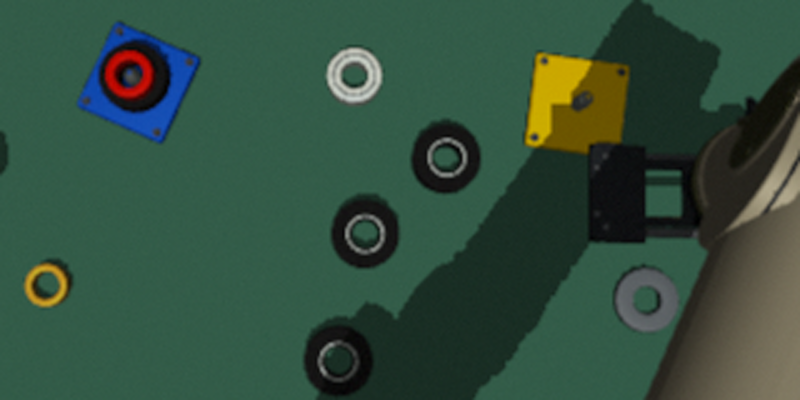

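View pics/w9.png

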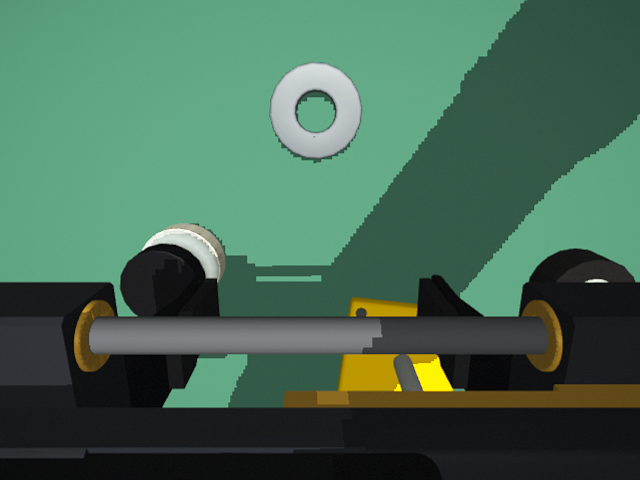

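Top view: the red collar is centred on the wheel on the blue carrier (top ~62 mm, 1 mm off). Wrist view: washer at (316,110) → ee target (0.4412,−0.275), and the jar stays well outside the jaws. Next: descend with fingertips ~4 mm above the bench and grip.

```bash
python3 -m inch '[[0.04,0,0,0,1],[0.0798,0,0.02,0,1],[0.0798,0,0.05,0,1],[0.0798,0,0.08,0,1],[0.0798,0,0.1,0,1],[0.0798,0,0.11,0,1],[0.0798,0,0.1165,0,1],[0.0798,0,0.1165,0,1],[0.0798,0,0.1165,0,1],[0.0798,0,0.1165,0,0],[0.0798,0,0.1165,0,0],[0.0798,0,0.1165,0,0],[0.0798,0,0.1165,0,0],[0.0798,0,0.1165,0,0],[0.0798,0,0.1165,0,0],[0.0798,0,0.1165,0,0],[0.0798,0,0.1165,0,0]]'
```

```text
time: 17.1
ee_pos: [0.4417, -0.2744, -0.0165]
tcp_rot: [0.0, 0.0, 1.0, -0.0]
ft_force: [-1.4, 0.2, 4.7]
gripper_width: 0.0588
```

```bash
python3 -m inch '[[0,0,-0.02,0,0],[0,0,-0.05,0,0],[0,0,-0.085,0,0],[0,0,-0.1,0,0],[-0.2558,0.0656,-0.1,0,0],[-0.2558,0.0656,-0.1,0,0],[-0.2558,0.0656,-0.1,0,0],[-0.2558,0.0656,-0.1,0,0],[-0.2558,0.0656,-0.1,0,0],[-0.2558,0.0656,-0.1,0,0],[-0.2558,0.0656,-0.1,0,0],[-0.2558,0.0656,-0.1,0,0],[-0.2558,0.0656,-0.1,0,0],[-0.2558,0.0656,-0.1,0,0],[-0.2558,0.0656,-0.1,0,0]]'
python3 - <<'E'
from h import *
cp,im,d,X=wrist("w10")
p,Rm,s=tool(); print(s["time"],p.round(4),s["gripper_width"],s["ft_force"].round(1),s["joint_positions"].round(2))
spindle(X,d,im,(0.6230,-0.2094)); print(plate(X,d,(0.623,-0.2094)))
print("washer held",tops(X,d,p[:2],0.05,p[2]+0.0165+0.012,0.004))
E
```

```text
time: 18.35
ee_pos: [0.696, -0.2098, 0.0832]
tcp_rot: [-0.0, 0.001, 1.0, -0.0]
ft_force: [0.1, 0.2, -2.1]
gripper_width: 0.0593
18.4 [ 0.6963 -0.2097  0.0835] 0.058895401489706296 [ 0.3 -0.1 -1.4] [-0.02  0.66  0.4   1.3  -0.25  1.23  1.95]
  blob 519 px 318.0 123.0 zmax 0.0618 top mean [ 0.6217 -0.2094  0.0595] mid xy [ 0.6219 -0.2094] ext [0.0135 0.013 ]
(array([ 621.6, -209.4]), array([90.2, 90.2]), 83.3, np.float64(0.0112))
washer held (array([ 0.6849, -0.2096]), 38.6, np.float64(0.1108), np.int64(8181), array([ 0.6636, -0.2482]), array([ 0.7013, -0.1711]))
```

View pics/w10.png

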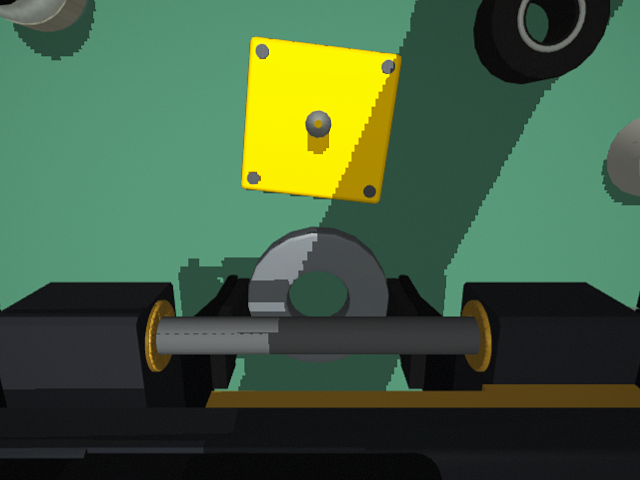

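Wrist view: the yellow spindle tip is at (318,123) → (0.6218,−0.2094), and the washer is held level. Target ee (0.6243,−0.2094). Lowering.

```bash
python3 -m inch '[[0.03,0,0,0,0],[0.06,0,0,0,0],[0.0727,0,0,0,0],[0.0727,0,0,0,0],[0.0727,0,0.02,0,0],[0.0727,0,0.035,0,0],[0.0727,0,0.05,0,0],[0.0727,0,0.065,0,0],[0.0727,0,0.077,0,0],[0.0727,0,0.084,0,0],[0.0727,0,0.087,0,0],[0.0727,0,0.087,0,0]]'
```

```text
time: 19.4
ee_pos: [0.6245, -0.2088, -0.0037]
tcp_rot: [-0.0, 0.0, 1.0, 0.0]
ft_force: [-0.7, -0.5, -2.2]
gripper_width: 0.0592
```

```bash
python3 -m inch '[[0,0,0.001,0,0],[0,0,0.001,0,0.8],[0,0,0.001,0,1],[0,0,0.001,0,1],[0,0,0.001,0,1],[0,0,0.001,0,1],[0,0,0.001,0,1],[0,0,-0.03,0,1],[0,0,-0.065,0,1],[0,0,-0.1,0,1],[-0.0937,0.2131,-0.1,0,1],[-0.0937,0.2131,-0.1,0,1],[-0.0937,0.2131,-0.1,0,1],[-0.0937,0.2131,-0.1,0,1],[-0.0937,0.2131,-0.1,0,1],[-0.0937,0.2131,-0.1,0,1],[-0.0937,0.2131,-0.1,0,1],[-0.0937,0.2131,-0.1,0,1],[-0.0937,0.2131,-0.1,0,1]]'
python3 - <<'E'
from h import *
cp,im,d,X=wrist("w11")
p,Rm,s=tool(); print(s["time"],p.round(4),s["gripper_width"],s["joint_positions"].round(2))
print("roller",tops(X,d,(0.643,0.0037),0.04,0.030))
pt=arm.camera_params("top"); it,dt=arm.read_camera("top"); Xt=cloud(dt,pt)
cv2.imwrite("pics/t11.png",cv2.resize(it[180:340,180:500,::-1],None,fx=2.5,fy=2.5,interpolation=cv2.INTER_CUBIC))
print("washer top cam",tops(Xt,dt,(0.623,-0.2071),0.045,0.0258,0.005))
E
```

```text
time: 20.98
ee_pos: [0.7181, 0.0031, 0.0962]
tcp_rot: [-0.0, 0.0, 1.0, -0.001]
ft_force: [0.6, -1.2, -0.0]
gripper_width: 0.0869
21.0333 [0.718  0.0023 0.0963] 0.08680287291205753 [-0.3   0.62  0.36  1.32 -0.21  1.24  1.63]
roller (array([0.6414, 0.0036]), 25.9, np.float64(0.0292), np.int64(4499), array([ 0.6158, -0.0222]), array([0.6672, 0.0294]))
washer top cam (array([ 0.6244, -0.2059]), 30.0, np.float64(0.0242), np.int64(358), array([ 0.5952, -0.2352]), array([ 0.6527, -0.1763]))
```

View pics/t11.png

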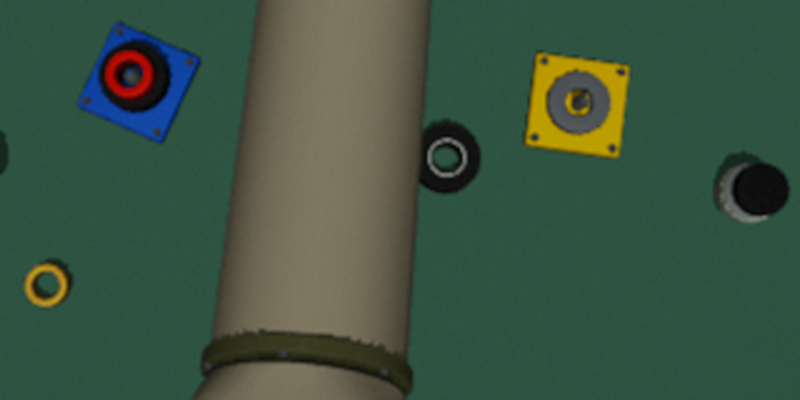

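View pics/w11.png

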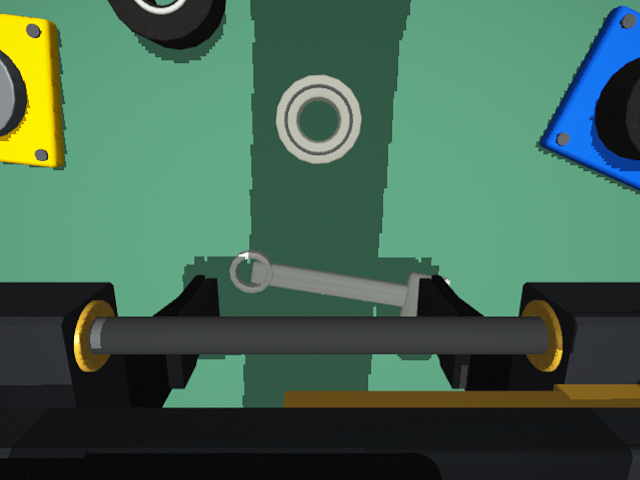

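Top view: the washer lies on the yellow carrier at crop (578,101), 1.6 mm off the plate centre, top ~24 mm. Wrist view: roller at (318,119) → ee target (0.6438,0.0037), and the wrench is clear below. Gripping the roller.

```bash
python3 -m inch '[[0.04,0,0,0,1],[0.0742,0,0,0,1],[0.0742,0,0.04,0,1],[0.0742,0,0.075,0,1],[0.0742,0,0.095,0,1],[0.0742,0,0.105,0,1],[0.0742,0,0.109,0,1],[0.0742,0,0.109,0,1],[0.0742,0,0.109,0,0],[0.0742,0,0.109,0,0],[0.0742,0,0.109,0,0],[0.0742,0,0.109,0,0],[0.0742,0,0.109,0,0],[0.0742,0,0.109,0,0],[0.0742,0,0.109,0,0],[0.0742,0,0.109,0,0],[0.0742,0,0.109,0,0],[0.0742,0,0.109,0,0]]'
```

```text
time: 22.58
ee_pos: [0.6443, 0.0044, -0.0125]
tcp_rot: [0.0, 0.0, 1.0, 0.0]
ft_force: [-2.1, 0.9, 3.3]
gripper_width: 0.0509
```

```bash
python3 -m inch '[[0,0,-0.03,0,0],[0,0,-0.065,0,0],[0,0,-0.1,0,0],[0,0,-0.1,0,0],[0.02,-0.2133,-0.1,0,0],[0.02,-0.2133,-0.1,0,0],[0.02,-0.2133,-0.1,0,0],[0.02,-0.2133,-0.1,0,0],[0.02,-0.2133,-0.1,0,0],[0.02,-0.2133,-0.1,0,0],[0.02,-0.2133,-0.1,0,0],[0.02,-0.2133,-0.1,0,0],[0.02,-0.2133,-0.1,0,0],[0.02,-0.2133,-0.1,0,0]]'
python3 - <<'E'
from h import *
cp,im,d,X=wrist("w12")
p,Rm,s=tool(); print(s["time"],p.round(4),s["gripper_width"],s["ft_force"].round(1))
E
```

```text
time: 23.75
ee_pos: [0.6246, -0.2067, 0.0869]
tcp_rot: [-0.0, -0.001, 1.0, 0.001]
ft_force: [-0.5, -0.2, -0.8]
gripper_width: 0.0515
23.8 [ 0.6246 -0.207   0.087 ] 0.051629969307385795 [-0.6  0.3 -1.7]
```

View pics/w12.png

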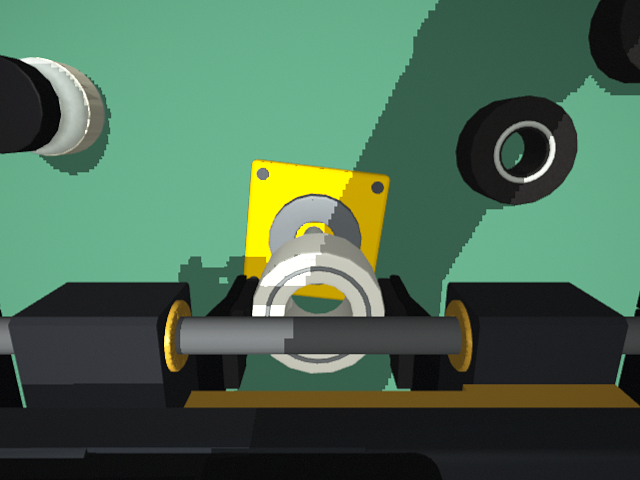

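Wrist view: the roller is level in the jaws and over the spindle and washer, and the residual 2.5 mm in y is still settling. Lowering after a short pause.

```bash
python3 -m inch '[[0,0,0,0,0],[0,0,0,0,0],[0,0,0.015,0,0],[0,0,0.03,0,0],[0,0,0.045,0,0],[0,0,0.058,0,0],[0,0,0.068,0,0],[0,0,0.073,0,0],[0,0,0.075,0,0],[0,0,0.075,0,0]]'
```

```text
time: 24.63
ee_pos: [0.6241, -0.2089, 0.0123]
tcp_rot: [-0.0, 0.0, 1.0, 0.0]
ft_force: [0.3, -0.6, -1.5]
gripper_width: 0.0512
```

```bash
python3 -m inch '[[0,0,0.001,0,0],[0,0,0.001,0,0.8],[0,0,0.001,0,1],[0,0,0.001,0,1],[0,0,0.001,0,1],[0,0,0.001,0,1],[0,0,0.001,0,1],[0,0,-0.03,0,1],[0,0,-0.065,0,1],[0.1058,0.4926,-0.088,0,1],[0.1058,0.4926,-0.088,0,1],[0.1058,0.4926,-0.088,0,1],[0.1058,0.4926,-0.088,0,1],[0.1058,0.4926,-0.088,0,1],[0.1058,0.4926,-0.088,0,1],[0.1058,0.4926,-0.088,0,1],[0.1058,0.4926,-0.088,0,1],[0.1058,0.4926,-0.088,0,1],[0.1058,0.4926,-0.088,0,1],[0.1058,0.4926,-0.088,0,1]]'
python3 -m inch '[[0,0,0,0,1],[0,0,0,0,1],[0,0,0,0,1],[0,0,0,0,1],[0,0,0,0,1]]'
python3 - <<'E'
from h import *
cp,im,d,X=wrist("w13")
p,Rm,s=tool(); print(s["time"],p.round(4),s["gripper_width"],s["joint_positions"].round(2))
print("bushing",tops(X,d,(0.440,0.283),0.04,0.020))
pt=arm.camera_params("top"); it,dt=arm.read_camera("top"); Xt=cloud(dt,pt)
cv2.imwrite("pics/t13.png",cv2.resize(it[180:340,180:500,::-1],None,fx=2.5,fy=2.5,interpolation=cv2.INTER_CUBIC))
print("roller top cam",tops(Xt,dt,(0.623,-0.2071),0.045,0.0555,0.005))
E
```

```text
time: 26.3
ee_pos: [0.5273, 0.2407, 0.0986]
tcp_rot: [0.0, 0.0, 1.0, 0.0]
ft_force: [1.3, 0.1, -0.5]
gripper_width: 0.0871
time: 26.72
ee_pos: [0.5286, 0.237, 0.0982]
tcp_rot: [0.0, 0.001, 1.0, -0.0]
ft_force: [0.2, -0.3, -0.5]
gripper_width: 0.087
26.7667 [0.5286 0.2373 0.0982] 0.08707949915704177 [-0.71  0.31  0.25  1.72 -0.08  1.12  1.13]
bushing (array([0.4381, 0.2848]), 19.9, np.float64(0.019), np.int64(1973), array([0.4182, 0.265 ]), array([0.4577, 0.3043]))
roller top cam (array([ 0.6234, -0.2062]), 26.0, np.float64(0.0539), np.int64(276), array([ 0.5981, -0.2311]), array([ 0.6476, -0.1807]))
```

View pics/t13.png

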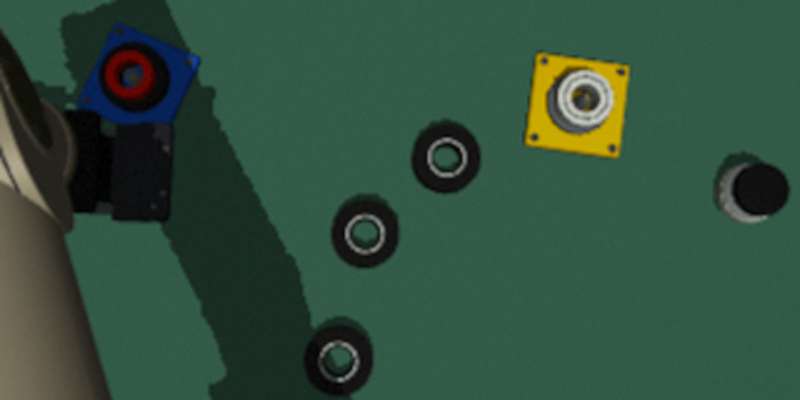

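View pics/w13.png

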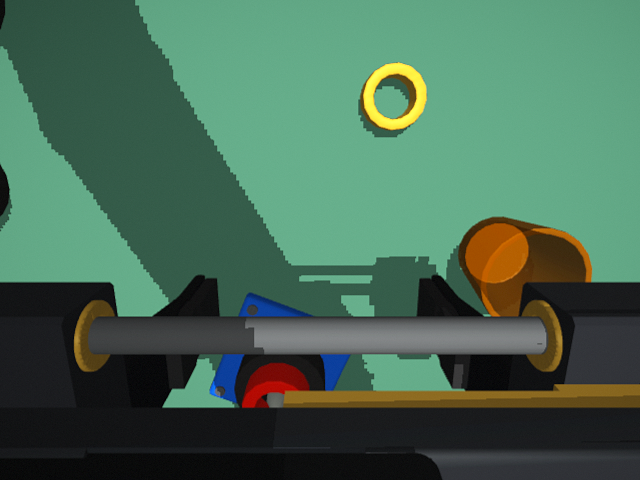

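Top view: the roller is seated at crop (583,97), top ~54 mm and 1 mm off the axis. The last transfer ran out of rows 45 mm short. Wrist view: the bushing is at (394,96) → ee target (0.4402,0.284), and the cup at (525,260) stays outside the jaws. Gripping the bushing.

```bash
python3 -m inch '[[0.04,0.02,0,0,1],[0.07,0.038,0,0,1],[0.0884,0.0467,0,0,1],[0.0884,0.0467,0.03,0,1],[0.0884,0.0467,0.065,0,1],[0.0884,0.0467,0.09,0,1],[0.0884,0.0467,0.105,0,1],[0.0884,0.0467,0.1137,0,1],[0.0884,0.0467,0.1137,0,1],[0.0884,0.0467,0.1137,0,0],[0.0884,0.0467,0.1137,0,0],[0.0884,0.0467,0.1137,0,0],[0.0884,0.0467,0.1137,0,0],[0.0884,0.0467,0.1137,0,0],[0.0884,0.0467,0.1137,0,0],[0.0884,0.0467,0.1137,0,0],[0.0884,0.0467,0.1137,0,0],[0.0884,0.0467,0.1137,0,0],[0.0884,0.0467,0.1137,0,0],[0.0884,0.0467,0.1137,0,0]]'
```

```text
time: 28.48
ee_pos: [0.4396, 0.2855, -0.0155]
tcp_rot: [-0.0, 0.0, 1.0, 0.0]
ft_force: [-0.0, -1.5, 2.0]
gripper_width: 0.0384
```

```bash
python3 -m inch '[[0,0,-0.03,0,0],[0,0,-0.065,0,0],[0,0,-0.1,0,0],[-0.1838,-0.4944,-0.1,0,0],[-0.1838,-0.4944,-0.1,0,0],[-0.1838,-0.4944,-0.1,0,0],[-0.1838,-0.4944,-0.1,0,0],[-0.1838,-0.4944,-0.1,0,0],[-0.1838,-0.4944,-0.1,0,0],[-0.1838,-0.4944,-0.1,0,0],[-0.1838,-0.4944,-0.1,0,0],[-0.1838,-0.4944,-0.1,0,0],[-0.1838,-0.4944,-0.1,0,0],[-0.1838,-0.4944,-0.1,0,0],[-0.1838,-0.4944,-0.1,0,0],[-0.1838,-0.4944,-0.1,0,0],[-0.1838,-0.4944,-0.1,0,0],[-0.1838,-0.4944,-0.1,0,0],[-0.1838,-0.4944,-0.1,0,0],[-0.1838,-0.4944,-0.1,0,0]]'
python3 -m inch '[[0,0,0,0,0],[0,0,0,0,0],[0,0,0,0,0],[0,0,0,0,0]]'
python3 - <<'E'
from h import *
p,Rm,s=tool(); print(s["time"],p.round(4),s["gripper_width"],s["ft_force"].round(1)); go([0.6238,-0.2094,0.0855])
E
```

```text
time: 30.15
ee_pos: [0.6233, -0.2072, 0.0841]
tcp_rot: [-0.0, -0.001, 1.0, 0.001]
ft_force: [-0.3, 0.9, -1.5]
gripper_width: 0.0389
time: 30.48
ee_pos: [0.6234, -0.2084, 0.0846]
tcp_rot: [0.0, -0.0, 1.0, 0.0]
ft_force: [0.1, 0.1, -1.1]
gripper_width: 0.0384
30.4833 [ 0.6234 -0.2084  0.0846] 0.038426083207054776 [ 0.1  0.1 -1.1]
shift [-0.4, -1.0, -0.9] mm  jaw now 90.0
```

```bash
python3 -m inch '[[0,-0.001,0.01,0,0],[0,-0.001,0.02,0,0],[0,-0.001,0.03,0,0],[0,-0.001,0.038,0,0],[0,-0.001,0.043,0,0],[0,-0.001,0.0455,0,0],[0,-0.001,0.0455,0,0],[0,-0.001,0.0455,0,0]]'
python3 - <<'E'
from h import *
cp,im,d,X=wrist("w14")
p,Rm,s=tool(); print(s["time"],p.round(4),s["gripper_width"],s["ft_force"].round(1))
E
```

```text
time: 31.15
ee_pos: [0.6234, -0.21, 0.0388]
tcp_rot: [0.0, 0.0, 1.0, 0.0]
ft_force: [0.1, 0.7, -1.5]
gripper_width: 0.0381
31.2 [ 0.6234 -0.21    0.0388] 0.03849475708373647 [ 0.2  0.3 -0.5]
```

View pics/w14.png

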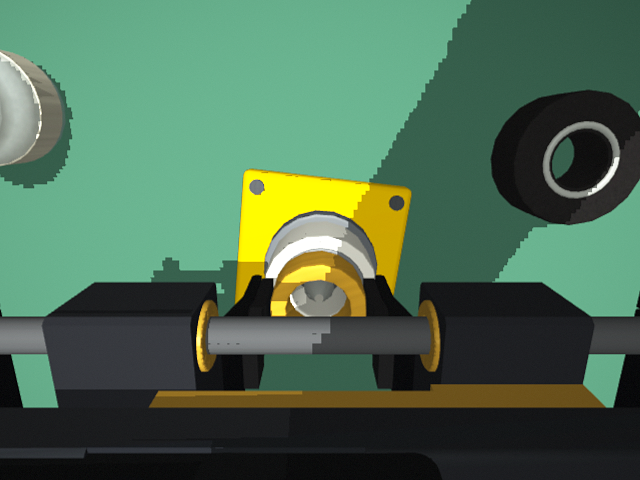

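Wrist view: the bushing is over the roller at (320,290), with the spindle tip inside its bore; underside ~54.3 mm. Releasing, rising and parking between the carriers.

```bash
python3 -m inch '[[0,0,0.0008,0,0],[0,0,0.0008,0,0.6],[0,0,0.0008,0,1],[0,0,0.0008,0,1],[0,0,0.0008,0,1],[0,0,0.0008,0,1],[0,0,0.0008,0,1],[0,0,0.0008,0,1],[0,0,-0.02,0,1],[0,0,-0.05,0,1],[0,0,-0.1,0,1],[0.15,0.19,-0.15,0,1],[0.15,0.19,-0.15,0,1],[0.15,0.19,-0.15,0,1],[0.15,0.19,-0.15,0,1],[0.15,0.19,-0.15,0,1],[0.15,0.19,-0.15,0,1],[0.15,0.19,-0.15,0,1],[0.15,0.19,-0.15,0,1]]'
python3 - <<'E'
from h import *
p,Rm,s=tool(); print(s["time"],p.round(4),s["gripper_width"],s["ft_force"].round(1))
for cam in ["top","scene"]:
    pt=arm.camera_params(cam); it,dt=arm.read_camera(cam); Xt=cloud(dt,pt)
    o={"top":0.0,"scene":0.0}[cam]
    cy=(0.6233,-0.2071) if cam=="top" else (0.6242,-0.2117)
    cb=(0.6341,0.211) if cam=="top" else (0.6345,0.206)
    print(cam,"bushing",tops(Xt,dt,cy,0.03,0.075,0.005)); print(cam,"collar",tops(Xt,dt,cb,0.03,0.063,0.005))
    crop=it[180:340,180:500] if cam=="top" else it[150:350,100:540]
    cv2.imwrite(f"pics/f_{cam}.png",cv2.resize(crop[:,:,::-1],None,fx=2.5 if cam=="top" else 1.8,fy=2.5 if cam=="top" else 1.8,interpolation=cv2.INTER_CUBIC))
    for t,xy,z in (("jar",(0.543,-0.368),0.0605),("cup",(0.545,0.365),0.06)): print(cam,t,tops(Xt,dt,xy,0.06,z,0.006))
E
```

```text
time: 32.78
ee_pos: [0.4731, -0.0182, 0.1899]
tcp_rot: [0.001, -0.002, 1.0, 0.001]
ft_force: [0.2, -1.1, -0.6]
gripper_width: 0.0872
32.7833 [ 0.4731 -0.0182  0.1899] 0.08720590478394125 [ 0.2 -1.1 -0.6]
top bushing (array([ 0.6233, -0.2073]), 20.4, np.float64(0.0734), np.int64(138), array([ 0.6046, -0.227 ]), array([ 0.6419, -0.1877]))
top collar (array([0.6329, 0.2107]), 21.8, np.float64(0.0617), np.int64(181), array([0.6114, 0.1895]), array([0.6537, 0.2316]))
top jar (array([ 0.5431, -0.3654]), 24.5, np.float64(0.0593), np.int64(360), array([ 0.5201, -0.3899]), array([ 0.5658, -0.3412]))
top cup (array([0.5448, 0.3679]), 33.8, np.float64(0.0593), np.int64(184), array([0.5137, 0.3345]), array([0.578 , 0.4013]))
scene bushing (array([ 0.6238, -0.2121]), 20.7, np.float64(0.0731), np.int64(213), array([ 0.6047, -0.231 ]), array([ 0.6445, -0.1928]))
scene collar (array([0.6337, 0.2052]), 22.9, np.float64(0.0613), np.int64(261), array([0.6115, 0.1848]), array([0.6564, 0.2276]))
scene jar (array([ 0.5421, -0.3693]), 27.5, np.float64(0.0593), np.int64(436), array([ 0.5171, -0.3938]), array([ 0.5691, -0.3459]))
scene cup (array([0.5451, 0.3649]), 35.6, np.float64(0.0582), np.int64(282), array([0.5114, 0.33  ]), array([0.5785, 0.3944]))
```

View pics/f_top.png

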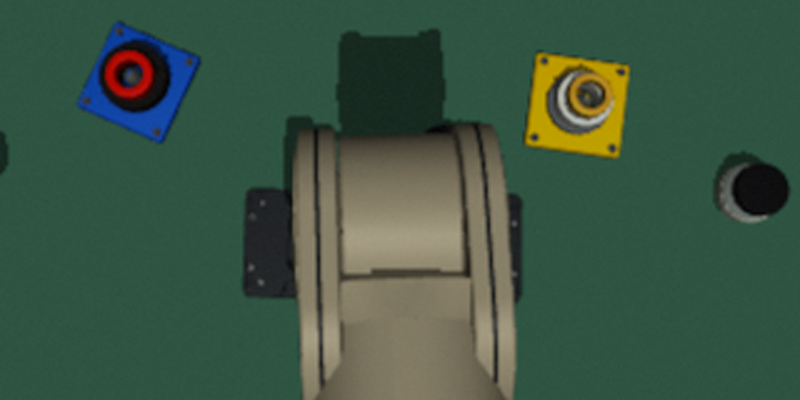

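View pics/f_scene.png

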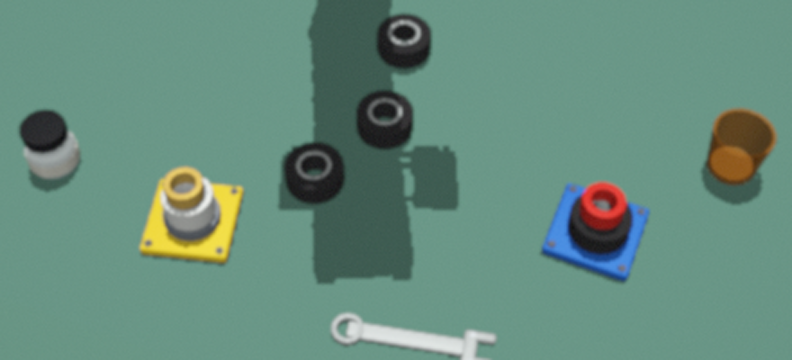

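Both views show washer, roller and bushing stacked on yellow, and wheel and collar on blue. The jar, cup and wrench have not moved. I'll let the arm settle, check that the tops are level, and hand in.

```bash
python3 -m inch '[[0,0,0,0,1],[0,0,0,0,1],[0,0,0,0,1],[0,0,0,0,1],[0,0,0,0,1],[0,0,0,0,1]]'
python3 - <<'E'
from h import *
pt=arm.camera_params("scene"); it,dt=arm.read_camera("scene"); Xt=cloud(dt,pt)
for n,c,z,r in (("bushing",(0.624,-0.2117),0.0735,0.0195),("collar",(0.6342,0.2055),0.0615,0.0215)):
    q=np.hypot(Xt[...,0]-c[0],Xt[...,1]-c[1]); m=(dt>0)&(q<r)&(q>0.014)&(abs(Xt[...,2]-z)<0.004)
    P=Xt[m]; A=np.c_[P[:,:2]-P[:,:2].mean(0),np.ones(len(P))]; k=np.linalg.lstsq(A,P[:,2],rcond=None)[0]
    print(n,len(P),"tilt rad",np.hypot(k[0],k[1]).round(3),"z",k[2].round(4))
s=arm.sense(); print(s["time"],s["ee_pos"].round(3),s["ft_force"].round(1),s["gripper_width"])
print(arm.hand_in())
E
```

```text
time: 33.38
ee_pos: [0.4734, -0.0201, 0.1888]
tcp_rot: [-0.0, 0.0, 1.0, -0.0]
ft_force: [-0.5, 0.3, 0.7]
gripper_width: 0.0872
bushing 152 tilt rad 0.014 z 0.073
collar 219 tilt rad 0.018 z 0.0609
33.4333 [ 0.473 -0.02   0.189] [ 0.1 -0.7  0. ] 0.08704199932690272
the job is handed in; nothing more can be done
None
```

Both carriers are loaded and the job is handed in at 33.4 s: washer, roller and bushing on yellow, and the leftmost wheel and the collar on blue. `hand_in()` gives no verdict, so this rests on my own checks.

**Last checks:**
- **Bushing:** its top is at about 73 mm (74 mm nominal), it is under 1 mm from the axis, and its tilt is 0.014 rad.
- **Collar:** its top is at about 61 mm (62 mm nominal), it is about 1 mm from the axis, and its tilt is 0.018 rad.
- **Lower parts:** I checked each one from above right after placing it. Tops were at about 24 mm (washer), 54 mm (roller) and 40 mm (wheel), all within 2 mm of the axis.
- **Bystanders:** the jar and cup measure where they started, within about 1 mm. The wrench I checked only by eye in the last picture, where it looked unmoved.
- **Robot:** the gripper is open and parked clear of everything.

**What failed or disagreed:**
- **Tool frame:** the fingertips sit about 21 mm behind the reported TCP, not 8 mm ahead as stated. My first grasp therefore closed in the air above the wheel without moving it. I measured the offset with the wrist camera and used it from then on.
- **Cameras:** the top and scene cameras differed by about 5 mm in y, and the wrist camera was off by about 2.5 mm in x. I used the average and confirmed it at each grasp.
- **One transfer:** the move to the bushing ran out of rows about 45 mm short. I re-measured from there and carried on.

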